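Power up the electronics test bench

TASK

Power up the test bench in the right order: with a fingertip press down the raised end of the rocker switch on the grey main switch box until it is fully on, then the one on the sloping bench power supply, and last the one on the flat test jig that carries the green circuit board; no unit may be on while the one before it is off. Press each switch lightly and leave all three on. Pick nothing up, and do not shift the jig, turn the supply's knobs or disturb the tools and parts lying about.

Things in the scene. Friction and masses are not known exactly. Their poses are not given: they have to be found in the camera images.
- main_box: main switch box, flat-topped grey steel box screwed to the bench, 110 (x) x 180 (y) x 60 high; on top two round outlets with closed flaps (to 7 mm high) and one black rocker switch, its middle at (0, +54 mm). Origin under its centre; z up, +x away from the robot's side. Main box, supply and jig stand in a row, in any order
- main_rocker_on_end (a point): point to press on the main box's rocker: on the surface of its ON half (+x half, 18 long x 28 wide, short white bar), mid-width, 12.6 mm from the pivot line. While off this half slopes up 0.32 rad, outer end 5.7 mm above the waist (waist 66 mm above the bench); frame round the switch 44 (x) x 36 (y). Axes turn with the rocker; while off, z is square to the box top and x runs from OFF to ON half
- main_rocker (a joint): main box's rocker: 0 = off (start), 0.32 rad = fully on. Stays where it is left, so press it to its stop: 2 to 4 N near the outer end, end travel about 5 mm. On, the pressed half lies parallel to the panel, 6 mm over it, 1 mm over the switch's frame; the other half stands up. The whole switch sits in a rubber gasket and gives up to 4 mm under 8 to 13 N, then is hard
- supply: bench power supply, fixed white wedge-shaped console 180 (x) x 180 (y), 48 high at the front (-x), 92 at the back; grey top panel rising 0.24 rad to +x with dark display, two brass terminal posts (22 tall), two small black knobs, one black rocker switch (45 mm down the slope from the panel's middle, 50 mm to -y). Origin under its centre; z up
- supply_rocker_on_end (a point): point to press on the supply's rocker: on the surface of its ON half (+x half, 15 long x 22 wide, short white bar), mid-width, 10.5 mm from the pivot line. While off this half slopes up 0.32 rad, outer end 4.7 mm above the waist; frame round the switch 38 (x) x 30 (y). Axes turn with the rocker; while off, z is square to the sloping panel and x runs from OFF to ON half
- supply_rocker (a joint): supply's rocker: 0 = off (start), 0.32 rad = fully on; stays where it is left and gives in its gasket like the main box's; 2 to 4 N, end travel about 5 mm; on, the pressed half lies parallel to the panel, 6 mm over it
- volt_knob_mark (a point): pointer of one of the supply's two knobs (25 mm wide, 15 high, at the back right of its panel, 95 mm up the slope from the rocker), 11 mm from the knob's axis; set at any angle, to be left so
- amp_knob_mark (a point): pointer of the other knob, likewise
- jig: test jig, loose on rubber feet, 0.4 to 0.8 kg: black base 130 (x) x 190 (y) x 28 high, aluminium top; towards +y a green circuit board on four standoffs (tallest part 66 above the bench, its edge 47 mm from the switch's middle); on the free end one black rocker switch, middle at (-15, -58 mm). Origin under its centre; z up
- jig_rocker_on_end (a point): point to press on the jig's rocker: on the surface of its ON half (+x half, 15 long x 22 wide, short white bar), mid-width, 10.5 mm from the pivot line. While off this half slopes up 0.32 rad, outer end 4.7 mm above the waist (waist 34 mm above the bench); frame round the switch 38 (x) x 30 (y). Axes turn with the rocker; while off, z is square to the base and x runs from OFF to ON half
- jig_rocker (a joint): jig's rocker: 0 = off (start), 0.32 rad = fully on; stays where it is left and gives in its gasket like the main box's; 2 to 4 N, end travel about 5 mm; on, the pressed half lies parallel to the panel, 6 mm over it
- spool: bystander: spool of solder, upright, 54 mm across, 44 high, standing before the main box; origin under its centre
- pliers: bystander: blue-handled pliers lying flat before the jig, 130 mm long, 12 high; origin under its middle
- tweezers: bystander: steel tweezers lying before the supply, 125 mm long, 8 high; origin under its middle
- tip_cleaner: bystander: black pot of brass wool, 80 mm across, 45 high, behind the row; origin under its centre
- meter: bystander: hand-held multimeter lying on its back, 150 x 76 x 47 high, behind the row; origin under its centre
- flux_jar: bystander: amber jar with black cap, 44 mm across, 55 high, behind the row; origin under its centre
- parts_tray: bystander: white tray of small parts, 90 x 130 x 22 high, behind the row; origin under its centre
There are look-alikes about, which are no part of the job. What is shaped like the main_box but orange is not meant. What is shaped like the jig but brown is not meant.

How it is judged:
By the outcome, as a careful person would: the job done as asked, in the order asked, and still so for the second after the job is handed in, with the robot touching nothing.
It also fails if it takes over 56 s, if anything falls off the work surface, if the arm or the gripper's body presses on something with over 40 N, if the wrist force passes 120 N, or if a joint passes its speed limit or range.

ROBOT

A 6-joint arm with a two-finger parallel gripper is mounted at the origin on the work surface. World frame = base frame: x ahead of the robot, y to its left, z up, the work surface at z = 0. Lengths are in mm, angles in degrees, forces in N, time in s.
With the tool pointing down it reaches from about 350 to 850 mm from the base axis. Payload 8.1 kg.
Tool frame: the origin (TCP) lies on the mounting face of the last link; the fingertips stand 173 mm ahead of it and the grasp point (between the pads) lies 155 mm ahead of it; z points along the fingers, y is the direction in which the jaws open and shut (so a half turn about z gives the same grasp; the last joint's range is limited). The gripper opens to 85 mm and grips with 20 to 120 N. Pads are 22 mm wide; open, the fingers measure 114 mm over their backs; the gripper's body (76 mm by 85 mm) begins 54 mm behind the grasp point. The pads swing forward as they close: fully open they stand 13 mm farther back than shut.
Start: joints at [-74.45, 7.471, 85.268, -0, 87.261, -4.893], TCP at [209.587, -562.21, 404.692] pointing down, gripper open.
Joint ranges: [-169.43, 169.43], [-51.17, 129.36], [1.28, 143.12], [-76.62, 256.62], [0, 156.53], [-152.29, 152.29]. Speed limits (degrees/s): [136.94, 136.94, 159.86, 180, 180, 180].

INTERFACE

Orientations are given as [roll, pitch, yaw] about the fixed x, y, z axes, in that order (R = Rz(yaw) Ry(pitch) Rx(roll)).
In Python, from bench import * gives the robot as it stands.
- The arm moves only by the shell command python3 -m jog 'ROWS' [FORCE]. ROWS is JSON, a list of rows, each an object of numbers: "tx", "ty", "tz": the shift along the tool's x, y, z as a fraction of full scale; "ax", "ay", "az": the turn, a rotation vector about the tool's x, y, z as a fraction of full scale; "hand": the opening, from 0 (shut) to 1 (fully open). A call has 1 to 5 rows; each row is the pose to reach, as a shift and turn from the pose commanded when the call began, along the tool's axes at that moment; what a row does not reach only later rows make up. Full scale, the value 1, is 150 mm for a shift and 45 degrees for a turn. A row lasts 1/12 s, in which the tool goes at most 41.7 mm and 7.16 degrees, less where a joint would pass 70% of its speed; a pose out of reach is approached as far as the arm can. A call with a number of a shift or a turn outside -1 to 1 is refused whole. A call with a gripper value outside its range is refused whole. The fingers move at their own pace and stop on an object; FORCE is the grip in N (left out, the last holds). Time passes only in rows, so rows that repeat a pose let the fingers close. It gives the time, the measured TCP pose, the force and the opening at its end, in the units of the state.
- sense(): the state, without advancing time (a new reading comes with each control period).
- snapshot(name): name is "scene" or "top" or "wrist"; returns a dict with "pixels" (400x640x3 uint8, red, green, blue), "z_map" (400x640 float32, mm along the optical axis (not along the pixel's ray), 0 where there is no reading), "intrinsics" (3x3 intrinsics, pixels), "R" (3x3) and "t" (3): a world point X has camera coordinates R X + t. Camera axes: x right, y down, z forward; pixel columns grow to the right and rows downward; lengths in mm; the calibration is good to about 2 mm. A picture is of the moment at which its call begins.
- hand_in(): hands the job in, once; it reports no verdict.
The state is a dict: "time": time; "joint_pos": joint angles; "qd": joint speeds; "joint_efforts": joint torques, N m; "tool_pos": TCP position; "tcp_rot": TCP orientation; "ft_force": force on the tool from outside, world axes, zero at the start; "wrist_torque": the same for the moment, N m; "finger_gap": finger opening in mm.
Only numpy, scipy, OpenCV 4.12 (cv2) and the standard library are available. Lean on these libraries where they do the work, as an engineer would, in place of code of your own. Each camera call takes 0.05 s, during which the arm holds its last target.

## Working session

There is one attempt and no reset: what is moved stays moved. The work goes in short steps, Python scripts to look and compute and a shell command to move; the robot and the scene stay as the last step left them, time stands still between calls to the robot, and variables do not carry over. Pictures are saved under pics/ and viewed, and the job is handed in when it is done.

```bash
ls; mkdir -p pics; python3 - <<'E'
from bench import *
import cv2,pickle
print(sense())
for n in ("scene","top","wrist"):
    s=snapshot(n); pickle.dump(s,open(f"{n}0.pkl","wb"))
    cv2.imwrite(f"pics/{n}0.png",cv2.cvtColor(s["pixels"],cv2.COLOR_RGB2BGR))
    print(n,s["intrinsics"].tolist(),s["R"].tolist(),s["t"].tolist())
E
```

```text
pics
{'time': 0.0, 'joint_pos': array([-7.44496489e+01,  7.51413191e+00,  8.53302239e+01,  5.34814137e-04,
        8.72620679e+01, -4.89286533e+00]), 'qd': array([ 0.10095736,  0.07599394, -0.06562475,  0.06528878, -0.00240225,
       -0.01908866]), 'joint_efforts': array([ 2.15797292e-03, -5.69398391e+01, -5.00543332e+01,  8.89179751e-05,
        1.47005136e-02, -5.29179329e-05]), 'tool_pos': array([ 209.52808396, -561.97293723,  403.64526427]), 'tcp_rot': array([-1.79894010e+02, -9.60938051e-03,  2.04431815e+01]), 'ft_force': array([-0.56624387, -0.62830885,  0.17336306]), 'wrist_torque': array([-0.00146685,  0.02652657,  0.03002605]), 'finger_gap': 85.18032241298795}
scene [[494.0133678634363, 0.0, 326.95022803693286], [0.0, 494.0133678634363, 200.04695259942017], [0.0, 0.0, 1.0]] [[-0.7747470611190189, 0.6322516265004882, 0.004987191086194212], [0.34041656474912557, 0.42375982427696657, -0.8393712967293788], [-0.5328072388132948, -0.6486027228714365, -0.5435356052292352]] [389.09750861653765, -120.74486786829304, 1816.398544716842]
top [[401.87580984198894, 0.0, 310.370301927088], [0.0, 401.87580984198894, 200.48438255257338], [0.0, 0.0, 1.0]] [[-0.11414478043352573, -0.993446793981155, -0.005868273029317176], [-0.9728427851586281, 0.11297079086314983, -0.20202602747308968], [0.20136505273901253, -0.017351309469861062, -0.9793625720820129]] [48.91129663352332, 504.75255989182216, 960.5005435217837]
wrist [[326.9858949841718, 0.0, 322.0701259269883], [0.0, 326.9858949841718, 196.8925233811595], [0.0, 0.0, 1.0]] [[0.3489933341329767, -0.9371239495542236, -0.0015348949945375788], [-0.8881816180737984, -0.33128828046687236, 0.31840459880647975], [-0.2988930679131935, -0.10975781702092431, -0.947953667410092]] [-599.7086144057772, -40.80616497731583, 380.05853462762093]
```

View pics/scene0.png

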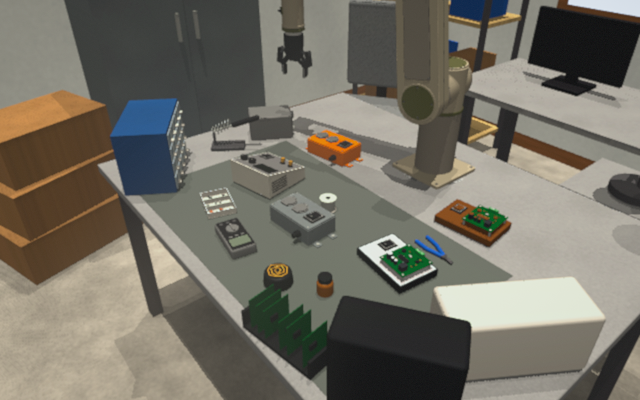

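View pics/top0.png

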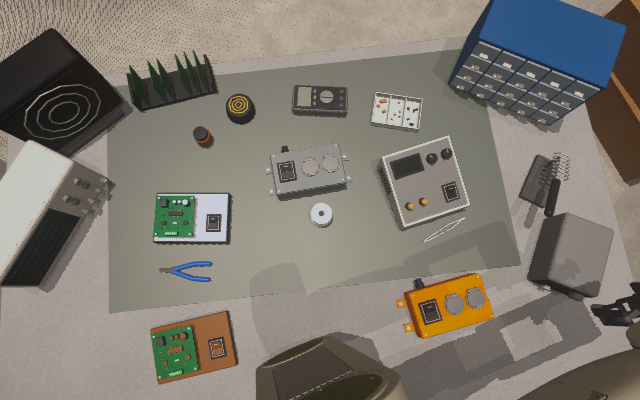

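View pics/wrist0.png

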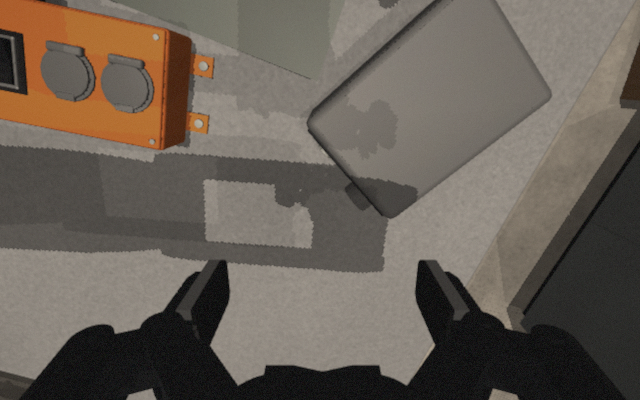

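The top view shows the grey main box at (310,170) with its switch at (287,171). The supply is at (424,182), switch (450,190), and the jig at (192,218), switch (213,222). Orange (450,305) and brown (193,348) units are the decoys.

```bash
python3 - <<'E'
import cv2,pickle,numpy as np
s=pickle.load(open("top0.pkl","rb"));im=cv2.cvtColor(s["pixels"],cv2.COLOR_RGB2BGR)
tiles=[cv2.resize(im[v-20:v+20,u-20:u+20],(260,260),interpolation=cv2.INTER_CUBIC) for u,v in ((287,171),(450,190),(213,222))]
cv2.imwrite("pics/sw0.png",np.hstack(tiles))
K,R,t,z=s["intrinsics"],s["R"],s["t"],s["z_map"]
def P(u,v):
    zz=np.median(z[v-1:v+2,u-1:u+2]); return R.T@(np.linalg.inv(K)@[u,v,1]*zz-t)
for n,u,v in (("main",287,171),("sup",450,190),("jig",213,222),("bench",260,240),("boxtop",300,185),("supfront",430,215),("supback",400,150),("jigtop",225,200)): print(n,P(u,v).round(1))
E
cat > h.py <<'E'
import numpy as np
def ray(s,u,v,h):
    K,R,t=s["intrinsics"],s["R"],s["t"]
    d=R.T@np.linalg.inv(K)@[u,v,1]; c=-R.T@t
    return c+d*(h-c[2])/d[2]
E
```

```text
main [585.7  40.7  68.1]
sup [ 489.9 -356.4   69. ]
jig [483.4 241.9  35.9]
bench [428.3 131.5   2.4]
boxtop [547.5  12.2  61.5]
supfront [ 435.8 -301.6   51.9]
supback [ 627.4 -267.     4.1]
jigtop [538.1 208.7  30.3]
```

View pics/sw0.png

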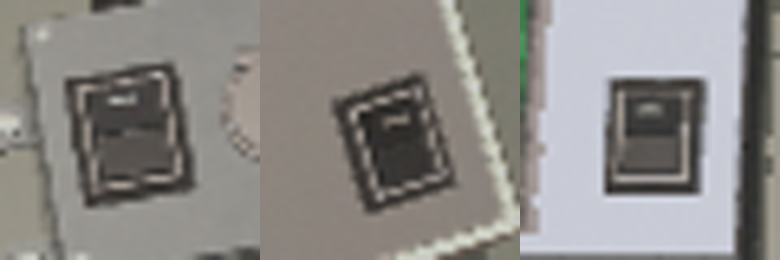

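```bash
python3 - <<'E'
import pickle,numpy as np
from h import ray
s=pickle.load(open("top0.pkl","rb"))
D={"main":((287,171),[(66,80),(172,65),(193,188),(88,206)],65),
"sup":((450,190),[(73,102),(158,73),(197,184),(110,212)],64),
"jig":((213,222),[(89,78),(186,78),(180,192),(84,192)],33)}
for n,(c,q,h) in D.items():
    p=np.array([ray(s,(a+.5)/6.5-.5+c[0]-20,(b+.5)/6.5-.5+c[1]-20,h) for a,b in q])
    ctr=p.mean(0); dx=p[0]+p[1]-p[2]-p[3]; dy=p[0]+p[3]-p[1]-p[2]
    print(n,ctr.round(1),"yaw",np.degrees(np.arctan2(dx[1],dx[0])).round(1),np.degrees(np.arctan2(-dy[0],dy[1])).round(1),"size",np.linalg.norm(dx)/2,np.linalg.norm(dy)/2)
w=pickle.load(open("wrist0.pkl","rb"))
print("cam",-w["R"].T@w["t"], w["R"][2])
E
```

```text
main [586.   42.1  65. ] yaw 3.6 2.6 size 50.909610920604955 41.41898701171428
sup [ 487.  -358.2   64. ] yaw 8.2 11.8 size 44.99185465232617 35.511402437149115
jig [483.1 241.8  33. ] yaw -6.5 -6.6 size 45.00269586117723 37.783080964878486
cam [ 286.64788461 -533.80551444  372.35026257] [-0.29889307 -0.10975782 -0.94795367]
```

```bash
python3 -m jog '[{"tz":-0.2,"hand":0},{"tz":-0.4,"hand":0},{"tz":-0.4,"tx":0.25,"hand":0},{"tz":-0.4,"tx":0.5,"hand":0},{"tz":-0.4,"tx":0.75,"hand":0}]' 20
```

```text
invalid input at $[0]: expected keys tx, ty, tz, ax, ay, az, hand
```

```bash
cat >> h.py <<'E'
from scipy.spatial.transform import Rotation as Ro
def go(pos,rpy=None,R=None):
    from bench import sense
    s=sense(); R0=Ro.from_euler('xyz',s["tcp_rot"],degrees=True)
    R1=R if R is not None else Ro.from_euler('xyz',rpy,degrees=True)
    d=R0.inv().apply(np.array(pos)-s["tool_pos"]); a=(R0.inv()*R1).as_rotvec(degrees=True)
    print("t",round(s["time"],2),"pos",s["tool_pos"].round(1),"rpy",s["tcp_rot"].round(2),"F",s["ft_force"].round(1),"gap",round(s["finger_gap"],1))
    print("txyz",(d/150).round(3),"axyz",(a/45).round(3))
E
python3 -c "
from h import *
go((590,42,330),(180,0,3))"
```

```text
t 0.15 pos [ 209.5 -562.   403.9] rpy [-1.7992e+02 -1.0000e-02  2.0440e+01] F [-0.1 -0.4 -0.4] gap 85.4
txyz [ 3.783 -2.887  0.497] axyz [-0.002  0.     0.388]
```

```bash
python3 -m jog '[{"tx":0.2,"ty":-0.15,"tz":0,"ax":0,"ay":0,"az":0,"hand":0},{"tx":0.4,"ty":-0.3,"tz":0,"ax":0,"ay":0,"az":0,"hand":0},{"tx":0.6,"ty":-0.45,"tz":0,"ax":0,"ay":0,"az":0,"hand":0},{"tx":0.8,"ty":-0.6,"tz":0,"ax":0,"ay":0,"az":0,"hand":0},{"tx":1,"ty":-0.75,"tz":0,"ax":0,"ay":0,"az":0,"hand":0}]' 20
python3 -m jog '[{"tx":0.2,"ty":-0.15,"tz":0,"ax":0,"ay":0,"az":0,"hand":0},{"tx":0.4,"ty":-0.3,"tz":0,"ax":0,"ay":0,"az":0,"hand":0},{"tx":0.6,"ty":-0.45,"tz":0,"ax":0,"ay":0,"az":0,"hand":0},{"tx":0.8,"ty":-0.6,"tz":0,"ax":0,"ay":0,"az":0,"hand":0},{"tx":1,"ty":-0.75,"tz":0,"ax":0,"ay":0,"az":0,"hand":0}]' 20
python3 -m jog '[{"tx":0.2,"ty":-0.15,"tz":0,"ax":0,"ay":0,"az":0,"hand":0},{"tx":0.4,"ty":-0.3,"tz":0,"ax":0,"ay":0,"az":0,"hand":0},{"tx":0.6,"ty":-0.45,"tz":0,"ax":0,"ay":0,"az":0.1,"hand":0},{"tx":0.8,"ty":-0.6,"tz":0,"ax":0,"ay":0,"az":0.25,"hand":0},{"tx":1,"ty":-0.75,"tz":0,"ax":0,"ay":0,"az":0.388,"hand":0}]' 20
python3 -c "
from h import *
go((590,42,330),(180,0,3))"
```

```text
time: 0.57
tool_pos: [311.3, -402.8, 404.3]
tcp_rot: [-180.0, 0.0, 20.4]
ft_force: [0.6, 0.1, 0.2]
finger_gap: 25.6
time: 0.98
tool_pos: [412.6, -244.8, 404.6]
tcp_rot: [-180.0, 0.0, 20.4]
ft_force: [0.4, -0.5, -0.4]
finger_gap: 0.4
time: 1.4
tool_pos: [513.4, -87.8, 404.5]
tcp_rot: [180.0, 0.0, 2.8]
ft_force: [-0.6, -1.0, 0.5]
finger_gap: 0.3
t 1.4 pos [513.4 -87.8 404.5] rpy [1.7999e+02 1.0000e-02 2.8200e+00] F [-0.6 -1.   0.5] gap 0.3
txyz [ 0.553 -0.84   0.497] axyz [ 0.     0.    -0.004]
```

```bash
python3 -m jog '[{"tx":0.14,"ty":-0.2,"tz":0.1,"ax":0,"ay":0,"az":0,"hand":0},{"tx":0.28,"ty":-0.4,"tz":0.2,"ax":0,"ay":0,"az":0,"hand":0},{"tx":0.42,"ty":-0.6,"tz":0.3,"ax":0,"ay":0,"az":0,"hand":0},{"tx":0.553,"ty":-0.8,"tz":0.4,"ax":0,"ay":0,"az":0,"hand":0},{"tx":0.553,"ty":-0.84,"tz":0.497,"ax":0,"ay":0,"az":0,"hand":0}]' 20
cat >> h.py <<'E'
def snap(name,tag):
    import cv2,pickle
    from bench import snapshot
    s=snapshot(name); pickle.dump(s,open(f"{tag}.pkl","wb"))
    cv2.imwrite(f"pics/{tag}.png",cv2.cvtColor(s["pixels"],cv2.COLOR_RGB2BGR))
    return s
E
python3 -c "
from h import *
snap('wrist','w1'); go((590,42,330),(180,0,3))"
```

```text
time: 1.82
tool_pos: [590.5, 45.2, 328.8]
tcp_rot: [-179.9, -0.0, 3.3]
ft_force: [0.6, -0.3, -0.5]
finger_gap: -0.0
t 1.87 pos [588.5  44.5 325. ] rpy [-179.91    0.31    3.34] F [-1.3 -0.5 -2.8] gap -0.1
txyz [ 0.009  0.017 -0.033] axyz [-0.002  0.007  0.008]
```

View pics/w1.png

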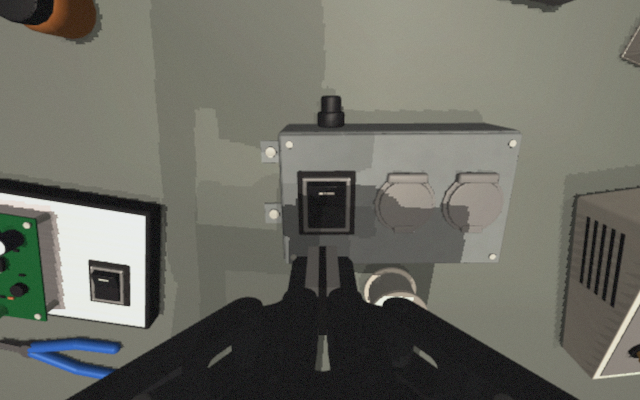

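Wrist view: main rocker frame spans (299,172)–(355,234), white bar at (327,194), shut fingertips at about (325,250). I'll retake it with the arm settled and find the frame corners by mask.

```bash
cat >> h.py <<'E'
def frame(s,u,v,r,h,thr=60,grow=0):
    import cv2
    g=cv2.cvtColor(s["pixels"],cv2.COLOR_RGB2GRAY)
    k=4; x0,y0=u-r,v-r
    c=cv2.resize(g[y0:v+r,x0:u+r],None,fx=k,fy=k,interpolation=cv2.INTER_CUBIC)
    m=(c<thr).astype(np.uint8)
    cs,_=cv2.findContours(m,cv2.RETR_EXTERNAL,cv2.CHAIN_APPROX_NONE)
    cs=[q for q in cs if cv2.contourArea(q)>200]
    q=min(cs,key=lambda q:abs(cv2.minAreaRect(q)[0][0]-k*r)+abs(cv2.minAreaRect(q)[0][1]-k*r))
    pts=q[:,0,:]
    W=np.array([ray(s,(a+.5)/k-.5+x0,(b+.5)/k-.5+y0,h) if np.isscalar(h) else None for a,b in pts])
    rc=cv2.minAreaRect(W[:,:2].astype(np.float32))
    B=cv2.boxPoints(rc); print("centre",rc[0],"size",rc[1],"ang",rc[2])
    o=cv2.cvtColor(c,cv2.COLOR_GRAY2BGR); cv2.drawContours(o,[q],-1,(0,0,255),1)
    return rc,o
E
python3 - <<'E'
from h import *
import cv2
s=snap('wrist','w2')
rc,o=frame(s,327,203,45,65,60); cv2.imwrite("pics/w2f.png",o)
z=s["z_map"]; print("heights", [ (s["R"].T@(np.linalg.inv(s["intrinsics"])@[u,v,1]*z[v,u]-s["t"])).round(1) for u,v in ((327,194),(327,187),(327,215),(327,225),(327,160))])
go((590,42,330),(180,0,3))
E
```

```text
centre (589.170654296875, 42.24184799194336) size (51.28310775756836, 43.81217575073242) ang 3.350268602371216
heights [array([595.9,  41.2,  67.8]), array([601.9,  41.6,  70. ]), array([578.6,  40.1,  65.5]), array([569.2,  39.5,  62.6]), array([619.1,  42.6,  59.1])]
t 1.92 pos [587.9  42.7 326.2] rpy [-179.96    0.37    3.3 ] F [-0.4 -0.8 -0.9] gap 0.2
txyz [ 0.013  0.006 -0.025] axyz [-0.001  0.008  0.007]
```

View pics/w2f.png

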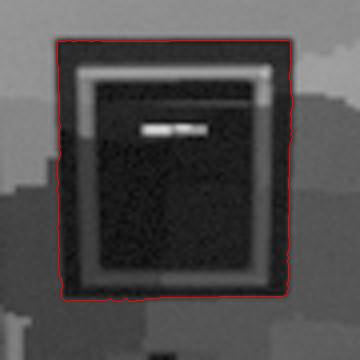

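The outline is the dark base plate; the light inner frame centres at about x=588, y=42, yaw 3.3°, and the rocker heights (62–70) match it being off. Press point is about (600,43); I'll go above it.

```bash
python3 - <<'E'
from h import *
s=__import__("pickle").load(open("w2.pkl","rb"))
p=s["intrinsics"]@(s["R"]@np.array([587.9,42.7,153])+s["t"]); print("tip px",p[:2]/p[2],"zmap there",s["z_map"][255:262:3,315:336:7])
go((602,43,256),(180,0,3.2))
E
```

```text
tip px [325.25915248 264.51293855] zmap there [[145.00275 145.35347 144.82216]
 [142.38031 142.62234 142.7125 ]
 [140.11398 140.66881 140.6991 ]]
t 1.92 pos [587.9  42.7 326.2] rpy [-179.96    0.37    3.3 ] F [-0.4 -0.8 -0.9] gap 0.2
txyz [0.097 0.004 0.468] axyz [-0.001  0.008  0.002]
```

```bash
python3 -m jog '[{"tx":0.097,"ty":0.004,"tz":0.15,"ax":0,"ay":0.008,"az":0,"hand":0},{"tx":0.097,"ty":0.004,"tz":0.3,"ax":0,"ay":0.008,"az":0,"hand":0},{"tx":0.097,"ty":0.004,"tz":0.42,"ax":0,"ay":0.008,"az":0,"hand":0},{"tx":0.097,"ty":0.004,"tz":0.44,"ax":0,"ay":0.008,"az":0,"hand":0},{"tx":0.097,"ty":0.004,"tz":0.44,"ax":0,"ay":0.008,"az":0,"hand":0}]'
python3 -c "
from h import *
snap('wrist','w3'); go((602,43,246),(180,0,3.2))"
```

```text
time: 2.33
tool_pos: [602.7, 39.9, 263.4]
tcp_rot: [180.0, -0.2, 3.1]
ft_force: [0.5, -0.2, -0.2]
finger_gap: 0.0
t 2.38 pos [603.3  40.1 265. ] rpy [179.99  -0.35   3.07] F [-0.4 -0.7  1. ] gap 0.2
txyz [-0.009 -0.02   0.126] axyz [ 0.    -0.008 -0.003]
```

View pics/w3.png

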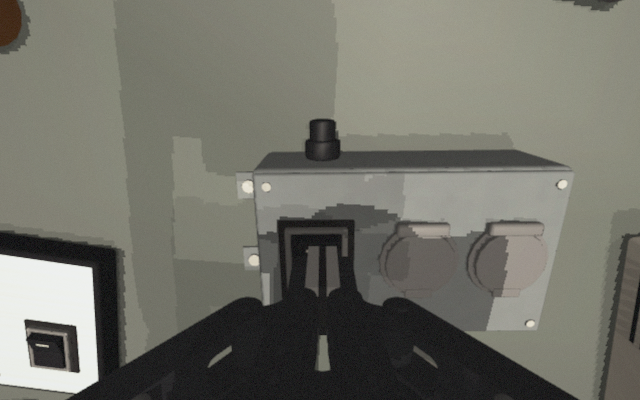

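Wrist view: fingertip (≈325,245) sits slightly right of the rocker middle (≈316), i.e. about 3 mm to −y, agreeing with the pose. I'll correct and descend.

```bash
python3 -m jog '[{"tx":-0.005,"ty":-0.018,"tz":0.03,"ax":0,"ay":-0.004,"az":0,"hand":0},{"tx":-0.005,"ty":-0.018,"tz":0.06,"ax":0,"ay":-0.004,"az":0,"hand":0},{"tx":-0.005,"ty":-0.018,"tz":0.08,"ax":0,"ay":-0.004,"az":0,"hand":0},{"tx":-0.005,"ty":-0.018,"tz":0.08,"ax":0,"ay":-0.004,"az":0,"hand":0},{"tx":-0.005,"ty":-0.018,"tz":0.08,"ax":0,"ay":-0.004,"az":0,"hand":0}]'
python3 -c "
from h import *
go((602,43,246),(180,0,3.2))"
```

```text
time: 2.8
tool_pos: [602.6, 43.7, 252.2]
tcp_rot: [180.0, -0.2, 3.1]
ft_force: [-0.5, -0.3, 0.3]
finger_gap: -0.2
t 2.8 pos [602.6  43.7 252.2] rpy [ 1.80e+02 -1.70e-01  3.13e+00] F [-0.5 -0.3  0.3] gap -0.2
txyz [-0.004  0.004  0.041] axyz [ 0.    -0.004 -0.001]
```

```bash
python3 -m jog '[{"tx":-0.005,"ty":0.004,"tz":0.02,"ax":0,"ay":0,"az":0,"hand":0},{"tx":-0.005,"ty":0.004,"tz":0.04,"ax":0,"ay":0,"az":0,"hand":0},{"tx":-0.005,"ty":0.004,"tz":0.04,"ax":0,"ay":0,"az":0,"hand":0},{"tx":-0.005,"ty":0.004,"tz":0.04,"ax":0,"ay":0,"az":0,"hand":0}]'
for i in 1 2; do python3 -m jog '[{"tx":0,"ty":0,"tz":0.007,"ax":0,"ay":0,"az":0,"hand":0},{"tx":0,"ty":0,"tz":0.014,"ax":0,"ay":0,"az":0,"hand":0},{"tx":0,"ty":0,"tz":0.014,"ax":0,"ay":0,"az":0,"hand":0},{"tx":0,"ty":0,"tz":0.014,"ax":0,"ay":0,"az":0,"hand":0}]'; done
```

```text
time: 3.13
tool_pos: [601.7, 43.0, 245.7]
tcp_rot: [-180.0, -0.1, 3.1]
ft_force: [-0.4, -0.0, 0.5]
finger_gap: -0.1
time: 3.47
tool_pos: [602.1, 43.0, 244.3]
tcp_rot: [180.0, -0.2, 3.1]
ft_force: [0.3, -0.1, 0.9]
finger_gap: -0.3
time: 3.8
tool_pos: [602.1, 43.0, 242.1]
tcp_rot: [180.0, -0.2, 3.1]
ft_force: [1.2, 0.6, 2.0]
finger_gap: 0.3
```

Contact begins; I'll continue in ~1.5 mm steps while watching the force.

```bash
for i in 1 2; do python3 -m jog '[{"tx":0,"ty":0,"tz":0.01,"ax":0,"ay":0,"az":0,"hand":0},{"tx":0,"ty":0,"tz":0.01,"ax":0,"ay":0,"az":0,"hand":0},{"tx":0,"ty":0,"tz":0.01,"ax":0,"ay":0,"az":0,"hand":0},{"tx":0,"ty":0,"tz":0.01,"ax":0,"ay":0,"az":0,"hand":0}]'; done
```

```text
time: 4.13
tool_pos: [601.9, 43.0, 240.3]
tcp_rot: [-180.0, -0.2, 3.1]
ft_force: [0.6, 1.0, 2.2]
finger_gap: -0.3
time: 4.47
tool_pos: [601.9, 43.0, 239.4]
tcp_rot: [180.0, -0.2, 3.1]
ft_force: [-2.2, 0.4, 6.8]
finger_gap: 0.0
```

```bash
python3 -m jog '[{"tx":0,"ty":0,"tz":0.007,"ax":0,"ay":0,"az":0,"hand":0},{"tx":0,"ty":0,"tz":0.007,"ax":0,"ay":0,"az":0,"hand":0},{"tx":0,"ty":0,"tz":0.007,"ax":0,"ay":0,"az":0,"hand":0}]'
```

```text
time: 4.72
tool_pos: [602.0, 43.0, 238.6]
tcp_rot: [180.0, -0.2, 3.1]
ft_force: [-3.1, -0.1, 8.6]
finger_gap: -0.1
```

The force has risen past the rocker's 2–4 N to gasket level, so it is at its stop. Lift and look.

```bash
python3 -m jog '[{"tx":0,"ty":0,"tz":-0.1,"ax":0,"ay":0,"az":0,"hand":0},{"tx":0,"ty":0,"tz":-0.3,"ax":0,"ay":0,"az":0,"hand":0},{"tx":0,"ty":0,"tz":-0.5,"ax":0,"ay":0,"az":0,"hand":0},{"tx":-0.1,"ty":0,"tz":-0.6,"ax":0,"ay":0,"az":0,"hand":0},{"tx":-0.1,"ty":0,"tz":-0.6,"ax":0,"ay":0,"az":0,"hand":0}]'
cat >> h.py <<'E'
def hts(s,u,vs):
    z=s["z_map"]
    for v in vs: 
        zz=np.median(z[v-1:v+2,u-3:u+4]); print(v,(s["R"].T@(np.linalg.inv(s["intrinsics"])@[u,v,1]*zz-s["t"])).round(1))
def crop(s,u,v,r,tag,k=6):
    import cv2
    c=cv2.cvtColor(s["pixels"],cv2.COLOR_RGB2BGR)[v-r:v+r,u-r:u+r]; cv2.imwrite(f"pics/{tag}.png",cv2.resize(c,None,fx=k,fy=k,interpolation=cv2.INTER_CUBIC))
E
python3 -c "
from h import *
s=snap('wrist','w4'); crop(s,327,203,45,'w4c'); hts(s,327,range(175,240,5)); go((488,-358,330),(180,0,10))"
```

```text
time: 5.13
tool_pos: [586.7, 42.2, 332.1]
tcp_rot: [180.0, -0.5, 3.1]
ft_force: [-0.3, -0.0, 0.6]
finger_gap: -0.0
175 [609.1  39.1  64.4]
180 [605.4  38.9  64.9]
185 [601.7  38.7  65.4]
190 [597.7  38.5  65.3]
195 [593.6  38.2  64.8]
200 [589.8  38.   65.4]
205 [586.1  37.8  66.2]
210 [582.5  37.6  67.5]
215 [578.9  37.4  68.8]
220 [575.3  37.2  69.9]
225 [571.4  37.   70.4]
230 [562.7  36.3  60.3]
235 [558.   36.   59.5]
t 5.18 pos [586.7  42.2 329.8] rpy [179.99  -0.35   3.13] F [ 0.3  0.1 -1.2] gap 0.1
txyz [-0.803  2.628 -0.006] axyz [ 0.001 -0.008 -0.153]
```

View pics/w4c.png

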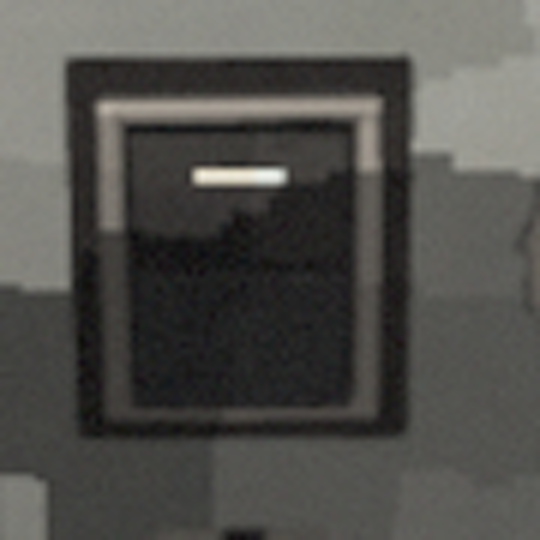

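Main box is on: ON half flat at 65 mm over x 590–609, the other half rising to 70 mm. Next, the supply.

```bash
python3 -m jog '[{"tx":-0.07,"ty":0.22,"tz":-0.05,"ax":0,"ay":0,"az":0,"hand":0},{"tx":-0.14,"ty":0.44,"tz":-0.05,"ax":0,"ay":0,"az":0,"hand":0},{"tx":-0.2,"ty":0.66,"tz":-0.05,"ax":0,"ay":0,"az":0,"hand":0},{"tx":-0.27,"ty":0.88,"tz":-0.05,"ax":0,"ay":0,"az":0,"hand":0},{"tx":-0.3,"ty":1,"tz":-0.05,"ax":0,"ay":0,"az":0,"hand":0}]'
python3 -m jog '[{"tx":-0.07,"ty":0.22,"tz":0,"ax":0,"ay":0,"az":0,"hand":0},{"tx":-0.14,"ty":0.44,"tz":0,"ax":0,"ay":0,"az":0,"hand":0},{"tx":-0.2,"ty":0.66,"tz":0,"ax":0,"ay":0,"az":0,"hand":0},{"tx":-0.27,"ty":0.88,"tz":0,"ax":0,"ay":0,"az":0,"hand":0},{"tx":-0.3,"ty":1,"tz":0,"ax":0,"ay":0,"az":0,"hand":0}]'
python3 -c "
from h import *
go((488,-358,330),(180,0,10))"
```

```text
time: 5.6
tool_pos: [548.5, -112.8, 332.9]
tcp_rot: [-180.0, 0.0, 3.0]
ft_force: [1.5, -0.6, -0.3]
finger_gap: 0.1
time: 6.02
tool_pos: [511.5, -265.2, 332.8]
tcp_rot: [-180.0, 0.0, 3.0]
ft_force: [0.3, -0.2, 0.5]
finger_gap: -0.2
t 6.02 pos [ 511.5 -265.2  332.8] rpy [-179.95    0.      3.01] F [ 0.3 -0.2  0.5] gap -0.2
txyz [-0.189  0.609  0.018] axyz [-0.001 -0.    -0.155]
```

```bash
python3 -m jog '[{"tx":-0.07,"ty":0.22,"tz":0,"ax":0,"ay":0,"az":-0.08,"hand":0},{"tx":-0.14,"ty":0.44,"tz":0,"ax":0,"ay":0,"az":-0.155,"hand":0},{"tx":-0.189,"ty":0.609,"tz":0,"ax":0,"ay":0,"az":-0.155,"hand":0},{"tx":-0.189,"ty":0.609,"tz":0,"ax":0,"ay":0,"az":-0.155,"hand":0},{"tx":-0.189,"ty":0.609,"tz":0,"ax":0,"ay":0,"az":-0.155,"hand":0}]'
python3 -c "
from h import *
s=snap('wrist','w5');go((488,-358,330),(180,0,10))"
```

```text
time: 6.43
tool_pos: [488.9, -356.1, 332.6]
tcp_rot: [-179.9, -0.1, 9.9]
ft_force: [0.8, 1.1, 0.6]
finger_gap: 0.1
t 6.48 pos [ 489.4 -355.   332.9] rpy [-1.7986e+02 -8.0000e-02  1.0010e+01] F [-0.3  0.1 -0.7] gap 0.1
txyz [-0.013  0.018  0.019] axyz [-0.003 -0.002  0.   ]
```

View pics/w5.png

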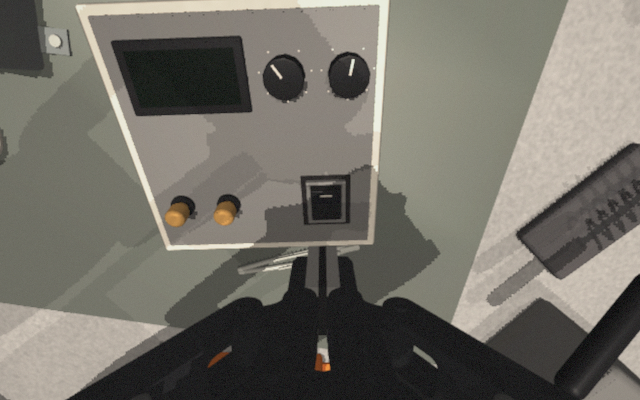

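Wrist view: supply rocker at (326,200) with white bar at (326,195), knobs at (284,77) and (349,75), posts at (178,212) and (226,210). I'll fit the panel plane from depth and cast the switch frame onto it.

```bash
python3 - <<'E'
from h import *
import cv2
s=snap('wrist','w6'); K,R,t,z=s["intrinsics"],s["R"],s["t"],s["z_map"]
Ki=np.linalg.inv(K)
uv=[(u,v) for u in range(250,372,3) for v in list(range(125,172,3))+list(range(228,238,3)) if not(u>295 and v>225 and u<355 and False)]
P=np.array([R.T@(Ki@[u,v,1]*z[v,u]-t) for u,v in uv])
A=np.c_[P[:,:2],np.ones(len(P))]
w=np.ones(len(P),bool)
for _ in range(5):
    c=np.linalg.lstsq(A[w],P[w,2],rcond=None)[0]; r=P[:,2]-A@c; w=abs(r)<3
n=np.array([-c[0],-c[1],1]); n/=np.linalg.norm(n)
print("slope",np.hypot(c[0],c[1]),"expect",np.tan(.24),"uphill yaw",np.degrees(np.arctan2(c[1],c[0])),"inl",w.mean(),"std",r[w].std())
g=cv2.cvtColor(s["pixels"],cv2.COLOR_RGB2GRAY)
k=4;x0,y0,x1,y1=290,165,362,236
cimg=cv2.resize(g[y0:y1,x0:x1],None,fx=k,fy=k,interpolation=cv2.INTER_CUBIC)
cs,_=cv2.findContours((cimg<62).astype(np.uint8),cv2.RETR_EXTERNAL,cv2.CHAIN_APPROX_NONE)
q=max(cs,key=cv2.contourArea); o=cv2.cvtColor(cimg,cv2.COLOR_GRAY2BGR); cv2.drawContours(o,[q],-1,(0,0,255),1); cv2.imwrite("pics/w6f.png",o)
yaw=np.arctan2(c[1],c[0]); 
for off in (1,):
    cam=-R.T@t
    W=[]
    for a,b in q[:,0]:
        d=R.T@Ki@[(a+.5)/k-.5+x0,(b+.5)/k-.5+y0,1]
        p0=np.array([0,0,c[2]])+off*n
        W.append(cam+d*((p0-cam)@n)/(d@n))
    W=np.array(W); e1=np.array([np.cos(yaw),np.sin(yaw),0]); e1-=e1@n*n; e1/=np.linalg.norm(e1); e2=np.cross(n,e1)
    rc=cv2.minAreaRect(np.c_[W@e1,W@e2].astype(np.float32)); print("rect",rc)
    ctr=rc[0][0]*e1+rc[0][1]*e2+((W.mean(0)@n))*n; print("centre",ctr)
print("bar/rocker heights over panel:")
for v in range(178,226,4):
    p=R.T@(Ki@[326,v,1]*np.median(z[v-1:v+2,324:329])-t); print(v,p.round(1),round((p-np.array([0,0,c[2]]))@n,1))
go((488,-358,330),(180,0,10))
E
```

```text
slope 0.24364698373067067 expect 0.24471670271446497 uphill yaw 11.594832664102697 inl 0.9939024390243902 std 0.6278169380962569
rect ((408.7041931152344, -449.548828125), (45.84469985961914, 37.841583251953125), 0.6898162961006165)
centre [ 487.94792523 -358.79824112   60.6803547 ]
bar/rocker heights over panel:
178 [ 507.7 -354.6   65.2] 0.7
182 [ 505.  -355.1   66.8] 2.8
186 [ 502.2 -355.6   67.5] 4.1
190 [ 500.3 -355.9   71.4] 8.4
194 [ 497.1 -356.5   70.9] 8.7
198 [ 493.4 -357.1   69.1] 7.8
202 [ 489.1 -357.9   65.8] 5.6
206 [ 485.3 -358.6   64.2] 5.0
210 [ 481.8 -359.3   63.3] 5.0
214 [ 478.2 -359.9   62.6] 5.2
218 [ 474.5 -360.6   61.5] 5.0
222 [ 469.8 -361.5   58.5] 3.2
t 6.53 pos [ 489.7 -354.4  333.3] rpy [-1.7988e+02 -1.0000e-01  1.0080e+01] F [-0.8  0.1 -0.1] gap -0.1
txyz [-0.016  0.022  0.022] axyz [-0.003 -0.002  0.002]
```

View pics/w6f.png

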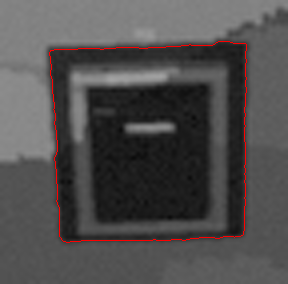

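```bash
cat >> h.py <<'E'
def suptgt(hgt,d=11.5):
    R=Ro.from_euler('xyz',(180,-13.75,11.8),degrees=True); M=R.as_matrix()
    return np.array([487.9,-358.8,60.7])+d*M[:,0]-(hgt-1+173)*M[:,2],R
E
python3 -c "
from h import *
p,R=suptgt(40);print(p);go(p,R=R)"
```

```text
[ 449.50982399 -366.82012562  269.35790656]
t 6.53 pos [ 489.7 -354.4  333.3] rpy [-1.7988e+02 -1.0000e-01  1.0080e+01] F [-0.8  0.1 -0.1] gap -0.1
txyz [-0.279  0.036  0.425] axyz [ 0.002  0.303 -0.038]
```

```bash
python3 -m jog '[{"tx":-0.1,"ty":0.02,"tz":0.1,"ax":0.002,"ay":0.1,"az":-0.02,"hand":0},{"tx":-0.19,"ty":0.036,"tz":0.2,"ax":0.002,"ay":0.2,"az":-0.03,"hand":0},{"tx":-0.279,"ty":0.036,"tz":0.3,"ax":0.002,"ay":0.303,"az":-0.038,"hand":0},{"tx":-0.279,"ty":0.036,"tz":0.42,"ax":0.002,"ay":0.303,"az":-0.038,"hand":0},{"tx":-0.279,"ty":0.036,"tz":0.42,"ax":0.002,"ay":0.303,"az":-0.038,"hand":0}]'
python3 -m jog '[{"tx":0,"ty":0,"tz":0,"ax":0,"ay":0,"az":0,"hand":0}]'
python3 -c "
from h import *
snap('wrist','w7');p,R=suptgt(15);go(p,R=R)"
```

```text
time: 6.95
tool_pos: [448.1, -365.3, 267.1]
tcp_rot: [-179.8, -13.6, 11.7]
ft_force: [-0.1, 1.2, -1.2]
finger_gap: 0.2
time: 7.03
tool_pos: [449.7, -366.2, 270.6]
tcp_rot: [-180.0, -13.7, 11.8]
ft_force: [0.1, -0.2, 0.4]
finger_gap: -0.1
t 7.08 pos [ 450.4 -366.8  272.1] rpy [179.89 -13.78  11.9 ] F [-0.1 -0.3  0.9] gap 0.1
txyz [-0.01  -0.001  0.183] axyz [ 0.002 -0.001  0.002]
```

View pics/w7.png

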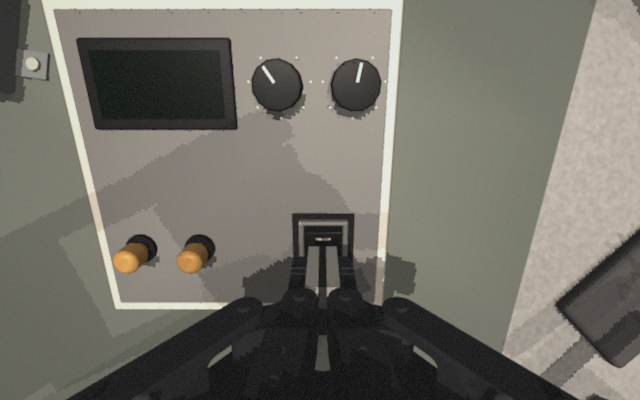

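The fingertip is centred on the supply rocker (both at column 323). Descend along the panel normal.

```bash
python3 -m jog '[{"tx":-0.008,"ty":0,"tz":0.06,"ax":0,"ay":0,"az":0,"hand":0},{"tx":-0.008,"ty":0,"tz":0.12,"ax":0,"ay":0,"az":0,"hand":0},{"tx":-0.008,"ty":0,"tz":0.175,"ax":0,"ay":0,"az":0,"hand":0},{"tx":-0.008,"ty":0,"tz":0.175,"ax":0,"ay":0,"az":0,"hand":0},{"tx":-0.008,"ty":0,"tz":0.175,"ax":0,"ay":0,"az":0,"hand":0}]'
python3 -c "
from h import *
p,R=suptgt(6);go(p,R=R)"
```

```text
time: 7.5
tool_pos: [454.9, -366.2, 245.0]
tcp_rot: [180.0, -13.7, 11.9]
ft_force: [-0.1, -1.2, -0.3]
finger_gap: -0.1
t 7.5 pos [ 454.9 -366.2  245. ] rpy [179.95 -13.75  11.85] F [-0.1 -1.2 -0.3] gap -0.1
txyz [ 0.004 -0.003  0.06 ] axyz [0.001 0.    0.001]
```

Remaining 9 mm to flush; contact is expected after about 4.5 mm.

```bash
python3 -m jog '[{"tx":0.003,"ty":-0.002,"tz":0.015,"ax":0,"ay":0,"az":0,"hand":0},{"tx":0.003,"ty":-0.002,"tz":0.027,"ax":0,"ay":0,"az":0,"hand":0},{"tx":0.003,"ty":-0.002,"tz":0.027,"ax":0,"ay":0,"az":0,"hand":0},{"tx":0.003,"ty":-0.002,"tz":0.027,"ax":0,"ay":0,"az":0,"hand":0}]'
for i in 1 2; do python3 -m jog '[{"tx":0,"ty":0,"tz":0.01,"ax":0,"ay":0,"az":0,"hand":0},{"tx":0,"ty":0,"tz":0.01,"ax":0,"ay":0,"az":0,"hand":0},{"tx":0,"ty":0,"tz":0.01,"ax":0,"ay":0,"az":0,"hand":0},{"tx":0,"ty":0,"tz":0.01,"ax":0,"ay":0,"az":0,"hand":0}]'; done
python3 -c "
from h import *
p,R=suptgt(6);go(p,R=R)"
```

```text
time: 7.83
tool_pos: [456.1, -366.2, 242.3]
tcp_rot: [179.8, -13.8, 11.8]
ft_force: [0.7, 0.1, 0.1]
finger_gap: -0.0
time: 8.17
tool_pos: [456.5, -366.2, 241.0]
tcp_rot: [179.8, -13.8, 11.8]
ft_force: [0.2, 0.8, 0.6]
finger_gap: -0.2
time: 8.5
tool_pos: [456.9, -366.1, 239.5]
tcp_rot: [179.8, -13.8, 11.8]
ft_force: [0.8, -0.7, 1.6]
finger_gap: 0.1
t 8.5 pos [ 456.9 -366.1  239.5] rpy [179.83 -13.83  11.84] F [ 0.8 -0.7  1.6] gap 0.1
txyz [-0.001 -0.005  0.022] axyz [ 0.003 -0.002  0.001]
```

```bash
for i in 1 2; do python3 -m jog '[{"tx":0,"ty":0,"tz":0.01,"ax":0,"ay":0,"az":0,"hand":0},{"tx":0,"ty":0,"tz":0.01,"ax":0,"ay":0,"az":0,"hand":0},{"tx":0,"ty":0,"tz":0.01,"ax":0,"ay":0,"az":0,"hand":0},{"tx":0,"ty":0,"tz":0.01,"ax":0,"ay":0,"az":0,"hand":0}]'; done
python3 -c "
from h import *
p,R=suptgt(6);go(p,R=R)"
```

```text
time: 8.83
tool_pos: [457.2, -365.9, 237.9]
tcp_rot: [179.9, -13.8, 11.8]
ft_force: [1.4, 0.4, 1.4]
finger_gap: 0.3
time: 9.17
tool_pos: [457.6, -365.9, 236.5]
tcp_rot: [179.8, -13.8, 11.8]
ft_force: [0.1, -0.4, 2.3]
finger_gap: 0.2
t 9.17 pos [ 457.6 -365.9  236.5] rpy [179.85 -13.82  11.84] F [ 0.1 -0.4  2.3] gap 0.2
txyz [-0.    -0.005  0.001] axyz [ 0.003 -0.002  0.001]
```

```bash
for i in 1 ; do python3 -m jog '[{"tx":0,"ty":0,"tz":0.007,"ax":0,"ay":0,"az":0,"hand":0},{"tx":0,"ty":0,"tz":0.007,"ax":0,"ay":0,"az":0,"hand":0},{"tx":0,"ty":0,"tz":0.007,"ax":0,"ay":0,"az":0,"hand":0},{"tx":0,"ty":0,"tz":0.007,"ax":0,"ay":0,"az":0,"hand":0}]'; done
```

```text
time: 9.5
tool_pos: [457.8, -365.9, 235.9]
tcp_rot: [179.8, -13.8, 11.9]
ft_force: [-2.4, 2.1, 7.8]
finger_gap: 0.2
```

```bash
python3 -m jog '[{"tx":0,"ty":0,"tz":0.004,"ax":0,"ay":0,"az":0,"hand":0},{"tx":0,"ty":0,"tz":0.004,"ax":0,"ay":0,"az":0,"hand":0},{"tx":0,"ty":0,"tz":0.004,"ax":0,"ay":0,"az":0,"hand":0}]'
python3 -m jog '[{"tx":0,"ty":0,"tz":-0.1,"ax":0,"ay":0,"az":0,"hand":0},{"tx":0,"ty":0,"tz":-0.3,"ax":0,"ay":0,"az":0,"hand":0},{"tx":0,"ty":0,"tz":-0.5,"ax":0,"ay":0,"az":0,"hand":0},{"tx":-0.1,"ty":0,"tz":-0.6,"ax":0,"ay":0,"az":0,"hand":0},{"tx":-0.1,"ty":0,"tz":-0.6,"ax":0,"ay":0,"az":0,"hand":0}]'
python3 -m jog '[{"tx":0,"ty":0,"tz":0,"ax":0,"ay":0,"az":0,"hand":0}]'
python3 -c "
from h import *
s=snap('wrist','w8');go((480,242,310),(180,0,-6.5))"
```

```text
time: 9.75
tool_pos: [457.9, -365.9, 235.4]
tcp_rot: [179.8, -13.8, 11.8]
ft_force: [-2.5, 1.6, 8.3]
finger_gap: 0.2
time: 10.17
tool_pos: [421.6, -374.3, 322.1]
tcp_rot: [179.6, -13.9, 11.9]
ft_force: [0.0, -0.8, 0.3]
finger_gap: 0.1
time: 10.25
tool_pos: [422.1, -373.3, 318.9]
tcp_rot: [179.8, -13.8, 11.8]
ft_force: [0.3, 0.4, 0.3]
finger_gap: -0.1
t 10.3 pos [ 422.3 -372.8  317.7] rpy [179.92 -13.78  11.78] F [-0.1  0.9  0.1] gap -0.2
txyz [ 1.167 -3.934  0.333] axyz [-0.047 -0.304  0.404]
```

View pics/w8.png

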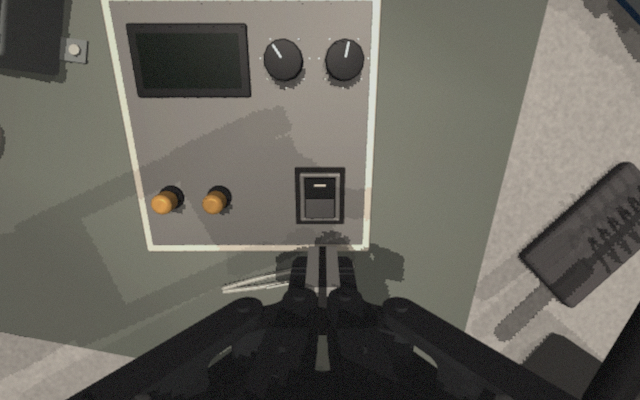

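The supply rocker (320,195) now shows its OFF half standing up and lit; knob pointers are unchanged. I'll check the heights numerically.

```bash
python3 - <<'E'
from h import *
import pickle
s=pickle.load(open("w8.pkl","rb")); R,t,Ki,z=s["R"],s["t"],np.linalg.inv(s["intrinsics"]),s["z_map"]
M=Ro.from_euler('xyz',(180,-13.75,11.8),degrees=True).as_matrix(); c=np.array([487.9,-358.8,60.7])+M[:,2]
for u,v in [(320,v) for v in range(174,222,4)]+[(280,180),(280,205)]:
    p=R.T@(Ki@[u,v,1]*np.median(z[v-1:v+2,u-3:u+4])-t)-c; print(u,v,"along",round(p@M[:,0],1),"h",round(-p@M[:,2],1))
E
```

```text
320 174 along 17.9 h 3.6
320 178 along 14.9 h 3.9
320 182 along 12.2 h 5.0
320 186 along 9.2 h 5.2
320 190 along 5.9 h 4.6
320 194 along 2.8 h 4.8
320 198 along -0.3 h 4.9
320 202 along -3.1 h 5.9
320 206 along -5.8 h 7.1
320 210 along -8.7 h 7.9
320 214 along -11.6 h 8.8
320 218 along -16.6 h 4.3
280 180 along 12.3 h -0.1
280 205 along -7.7 h -0.4
```

Supply is on: ON half flat at 5 mm, OFF half rising to 9 mm. Untilt and travel to the jig.

```bash
python3 -m jog '[{"tx":0.1,"ty":-0.1,"tz":0,"ax":-0.01,"ay":-0.1,"az":0.08,"hand":0},{"tx":0.2,"ty":-0.3,"tz":0,"ax":-0.02,"ay":-0.2,"az":0.16,"hand":0},{"tx":0.3,"ty":-0.5,"tz":0,"ax":-0.03,"ay":-0.26,"az":0.24,"hand":0},{"tx":0.4,"ty":-0.7,"tz":0.05,"ax":-0.047,"ay":-0.304,"az":0.32,"hand":0},{"tx":0.5,"ty":-0.9,"tz":0.08,"ax":-0.047,"ay":-0.304,"az":0.404,"hand":0}]'
python3 -c "
from h import *
go((480,242,310),(180,0,-6.5))"
```

```text
time: 10.72
tool_pos: [469.3, -223.0, 322.2]
tcp_rot: [180.0, 0.2, -6.6]
ft_force: [0.2, -0.6, 0.0]
finger_gap: 0.1
t 10.72 pos [ 469.3 -223.   322.2] rpy [179.96   0.24  -6.6 ] F [ 0.2 -0.6  0. ] gap 0.1
txyz [-0.285 -3.088  0.08 ] axyz [ 0.001  0.005 -0.002]
```

```bash
for i in 1 2 3; do python3 -m jog '[{"tx":-0.02,"ty":-0.22,"tz":0,"ax":0,"ay":0,"az":0,"hand":0},{"tx":-0.04,"ty":-0.44,"tz":0,"ax":0,"ay":0,"az":0,"hand":0},{"tx":-0.06,"ty":-0.66,"tz":0,"ax":0,"ay":0,"az":0,"hand":0},{"tx":-0.08,"ty":-0.88,"tz":0,"ax":0,"ay":0,"az":0,"hand":0},{"tx":-0.09,"ty":-1,"tz":0,"ax":0,"ay":0,"az":0,"hand":0}]'; done
python3 -m jog '[{"tx":0,"ty":0,"tz":0,"ax":0,"ay":0,"az":0,"hand":0},{"tx":0,"ty":0,"tz":0,"ax":0,"ay":0,"az":0,"hand":0},{"tx":0,"ty":0,"tz":0,"ax":0,"ay":0,"az":0,"hand":0}]'
python3 -c "
from h import *
s=snap('wrist','w9');go((480,242,310),(180,0,-6.5))"
```

```text
time: 11.13
tool_pos: [471.9, -71.2, 322.2]
tcp_rot: [-179.9, 0.2, -6.3]
ft_force: [-0.0, 0.0, -0.4]
finger_gap: 0.3
time: 11.55
tool_pos: [475.1, 79.2, 322.2]
tcp_rot: [180.0, 0.1, -6.3]
ft_force: [-0.2, -0.4, 0.8]
finger_gap: 0.1
time: 11.97
tool_pos: [478.3, 229.8, 321.9]
tcp_rot: [179.9, 0.1, -6.3]
ft_force: [0.0, -0.0, -0.3]
finger_gap: -0.5
time: 12.22
tool_pos: [478.9, 226.2, 322.5]
tcp_rot: [179.9, 0.1, -6.4]
ft_force: [-0.2, -0.0, 0.3]
finger_gap: -0.3
t 12.27 pos [479.1 225.7 323. ] rpy [ 1.7988e+02  6.0000e-02 -6.4700e+00] F [-0.   0.3 -0.2] gap -0.4
txyz [-0.006 -0.109  0.086] axyz [0.003 0.001 0.001]
```

View pics/w9.png

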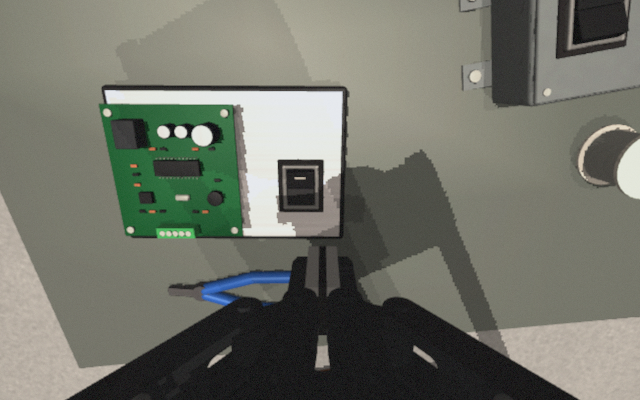

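Wrist view: jig rocker at (300,186), white bar at (300,178); board edge at column 240, pliers near (250,285). Measuring the frame.

```bash
python3 - <<'E'
from h import *
import cv2
s=snap('wrist','w10')
for thr in (70,): 
    rc,o=frame(s,300,186,34,29,thr); cv2.imwrite("pics/w10f.png",o)
hts(s,300,range(162,212,4)); hts(s,330,[120])
a=np.radians(-6.5); c=np.array(rc[0]); print("tip tgt",c+11.5*np.array([np.cos(a),np.sin(a)]))
go((*(c+11.5*np.array([np.cos(a),np.sin(a)])),227),(180,0,-6.5))
E
```

```text
centre (484.27294921875, 242.59310913085938) size (37.239559173583984, 45.0127067565918) ang 83.48153686523438
162 [504.8 240.   28.7]
166 [502.2 240.1  32. ]
170 [499.5 240.3  34.3]
174 [496.9 240.5  37.2]
178 [493.5 241.   36.8]
182 [489.7 241.6  35.1]
186 [485.9 242.2  33.8]
190 [482.3 242.8  33. ]
194 [478.9 243.2  33.1]
198 [475.3 243.7  33. ]
202 [471.9 244.2  33.1]
206 [467.8 244.8  31.6]
210 [463.2 245.6  28.8]
120 [535.3 212.   27.1]
tip tgt [495.69902556 241.29127217]
t 12.32 pos [479.3 225.5 323.3] rpy [ 1.799e+02  2.000e-02 -6.510e+00] F [ 0.3  0.3 -0.1] gap 0.3
txyz [ 0.097 -0.118  0.642] axyz [ 0.002  0.001 -0.   ]
```

View pics/w10f.png

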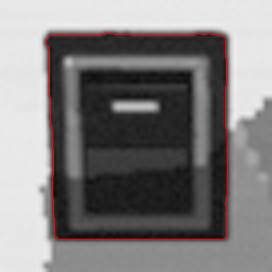

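```bash
python3 -m jog '[{"tx":0.05,"ty":-0.06,"tz":0.15,"ax":0,"ay":0,"az":0,"hand":0},{"tx":0.097,"ty":-0.118,"tz":0.3,"ax":0,"ay":0,"az":0,"hand":0},{"tx":0.097,"ty":-0.118,"tz":0.45,"ax":0,"ay":0,"az":0,"hand":0},{"tx":0.097,"ty":-0.118,"tz":0.55,"ax":0,"ay":0,"az":0,"hand":0},{"tx":0.097,"ty":-0.118,"tz":0.55,"ax":0,"ay":0,"az":0,"hand":0}]'
python3 -m jog '[{"tx":0,"ty":0,"tz":0,"ax":0,"ay":0,"az":0,"hand":0},{"tx":0,"ty":0,"tz":0,"ax":0,"ay":0,"az":0,"hand":0}]'
python3 -c "
from h import *
s=snap('wrist','w11');go((495.7,241.3,217),(180,0,-6.5))"
```

```text
time: 12.73
tool_pos: [494.4, 240.6, 237.4]
tcp_rot: [179.8, 0.3, -6.5]
ft_force: [-1.4, 0.5, -0.8]
finger_gap: 0.0
time: 12.9
tool_pos: [496.5, 241.8, 242.9]
tcp_rot: [180.0, -0.1, -6.5]
ft_force: [0.5, 0.1, -0.2]
finger_gap: 0.2
t 12.95 pos [496.7 242.1 243.4] rpy [-1.7998e+02 -1.7000e-01 -6.5000e+00] F [ 0.7 -0.9  1.1] gap -0.1
txyz [-0.006  0.006  0.176] axyz [-0.    -0.004  0.   ]
```

View pics/w11.png

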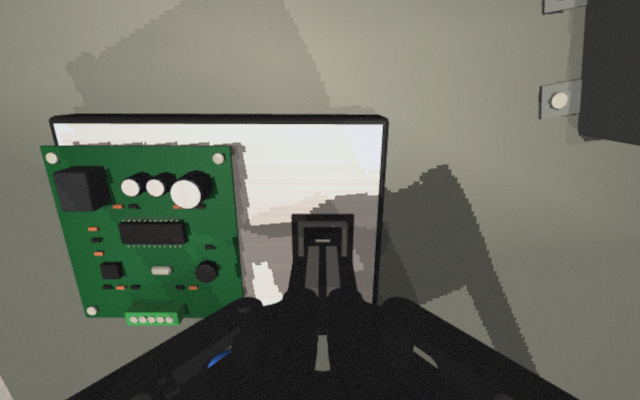

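The fingertip is centred on the jig rocker (column 322), and the fingers are clear of the board. Descend.

```bash
python3 -m jog '[{"tx":-0.006,"ty":0.004,"tz":0.06,"ax":0,"ay":0,"az":0,"hand":0},{"tx":-0.006,"ty":0.004,"tz":0.12,"ax":0,"ay":0,"az":0,"hand":0},{"tx":-0.006,"ty":0.004,"tz":0.15,"ax":0,"ay":0,"az":0,"hand":0},{"tx":-0.006,"ty":0.004,"tz":0.17,"ax":0,"ay":0,"az":0,"hand":0},{"tx":-0.006,"ty":0.004,"tz":0.17,"ax":0,"ay":0,"az":0,"hand":0}]'
python3 -m jog '[{"tx":0,"ty":0,"tz":0,"ax":0,"ay":0,"az":0,"hand":0},{"tx":0,"ty":0,"tz":0,"ax":0,"ay":0,"az":0,"hand":0}]'
python3 -c "
from h import *
go((495.7,241.3,207),(180,0,-6.5))"
```

```text
time: 13.37
tool_pos: [494.4, 241.6, 214.9]
tcp_rot: [179.9, 0.1, -6.4]
ft_force: [-0.7, -0.0, -0.6]
finger_gap: 0.5
time: 13.53
tool_pos: [495.0, 241.8, 216.3]
tcp_rot: [180.0, -0.1, -6.5]
ft_force: [0.2, -0.1, 0.3]
finger_gap: 0.1
t 13.53 pos [495.  241.8 216.3] rpy [ 1.7996e+02 -6.0000e-02 -6.4500e+00] F [ 0.2 -0.1  0.3] gap 0.1
txyz [0.005 0.003 0.062] axyz [ 0.001 -0.001  0.001]
```

```bash
python3 -m jog '[{"tx":0.004,"ty":0.003,"tz":0.01,"ax":0,"ay":0,"az":0,"hand":0},{"tx":0.004,"ty":0.003,"tz":0.02,"ax":0,"ay":0,"az":0,"hand":0},{"tx":0.004,"ty":0.003,"tz":0.02,"ax":0,"ay":0,"az":0,"hand":0},{"tx":0.004,"ty":0.003,"tz":0.02,"ax":0,"ay":0,"az":0,"hand":0}]'
for i in 1 2 3; do python3 -m jog '[{"tx":0,"ty":0,"tz":0.005,"ax":0,"ay":0,"az":0,"hand":0},{"tx":0,"ty":0,"tz":0.01,"ax":0,"ay":0,"az":0,"hand":0},{"tx":0,"ty":0,"tz":0.01,"ax":0,"ay":0,"az":0,"hand":0},{"tx":0,"ty":0,"tz":0.01,"ax":0,"ay":0,"az":0,"hand":0}]'; done
```

```text
time: 13.87
tool_pos: [495.5, 241.2, 213.1]
tcp_rot: [179.9, -0.0, -6.5]
ft_force: [0.3, -0.4, -0.2]
finger_gap: -0.0
time: 14.2
tool_pos: [495.6, 241.3, 211.8]
tcp_rot: [180.0, -0.1, -6.5]
ft_force: [0.2, -0.5, 0.6]
finger_gap: 0.2
time: 14.53
tool_pos: [495.7, 241.2, 210.3]
tcp_rot: [180.0, -0.1, -6.5]
ft_force: [2.2, -1.1, 1.8]
finger_gap: 0.1
time: 14.87
tool_pos: [495.5, 241.2, 208.7]
tcp_rot: [180.0, -0.1, -6.5]
ft_force: [1.1, 0.1, 2.8]
finger_gap: -0.2
```

```bash
for i in 1 2; do python3 -m jog '[{"tx":0,"ty":0,"tz":0.004,"ax":0,"ay":0,"az":0,"hand":0},{"tx":0,"ty":0,"tz":0.007,"ax":0,"ay":0,"az":0,"hand":0},{"tx":0,"ty":0,"tz":0.007,"ax":0,"ay":0,"az":0,"hand":0},{"tx":0,"ty":0,"tz":0.007,"ax":0,"ay":0,"az":0,"hand":0}]'; done
```

```text
time: 15.2
tool_pos: [495.4, 241.2, 207.5]
tcp_rot: [180.0, -0.0, -6.5]
ft_force: [1.9, -0.2, 2.0]
finger_gap: 0.0
time: 15.53
tool_pos: [495.6, 241.3, 207.0]
tcp_rot: [180.0, -0.0, -6.5]
ft_force: [-0.2, -0.5, 7.1]
finger_gap: -0.1
```

```bash
python3 -m jog '[{"tx":0,"ty":0,"tz":0.005,"ax":0,"ay":0,"az":0,"hand":0},{"tx":0,"ty":0,"tz":0.005,"ax":0,"ay":0,"az":0,"hand":0},{"tx":0,"ty":0,"tz":0.005,"ax":0,"ay":0,"az":0,"hand":0}]'
python3 -m jog '[{"tx":0,"ty":0,"tz":-0.1,"ax":0,"ay":0,"az":0,"hand":0},{"tx":0,"ty":0,"tz":-0.3,"ax":0,"ay":0,"az":0,"hand":0},{"tx":0,"ty":0,"tz":-0.5,"ax":0,"ay":0,"az":0,"hand":0},{"tx":-0.1,"ty":0.1,"tz":-0.7,"ax":0,"ay":0,"az":0,"hand":0},{"tx":-0.1,"ty":0.1,"tz":-0.75,"ax":0,"ay":0,"az":0,"hand":0}]'
python3 -m jog '[{"tx":0,"ty":0,"tz":0,"ax":0,"ay":0,"az":0,"hand":0},{"tx":0,"ty":0,"tz":0,"ax":0,"ay":0,"az":0,"hand":0}]'
python3 - <<'E'
from h import *
import cv2
s=snap('wrist','w12')
hts(s,300,range(158,216,4)); go((480,100,330),(180,0,-6.5))
T=snap('top','top1')
im=cv2.cvtColor(T["pixels"],cv2.COLOR_RGB2BGR)
cv2.imwrite("pics/top1c.png",im)
E
```

```text
time: 15.78
tool_pos: [495.6, 241.3, 206.4]
tcp_rot: [180.0, -0.0, -6.5]
ft_force: [-1.3, -1.3, 8.0]
finger_gap: 0.1
time: 16.2
tool_pos: [478.5, 227.7, 322.9]
tcp_rot: [-180.0, -0.3, -6.4]
ft_force: [-0.3, -0.2, 0.6]
finger_gap: -0.2
time: 16.37
tool_pos: [478.7, 228.1, 317.9]
tcp_rot: [180.0, -0.0, -6.5]
ft_force: [0.3, -0.9, -1.1]
finger_gap: 0.2
158 [508.9 241.9  27.3]
162 [505.9 242.3  28.5]
166 [503.  242.5  30.4]
170 [500.2 242.8  32. ]
174 [497.2 243.1  33.3]
178 [494.  243.5  33.5]
182 [490.7 244.   33.4]
186 [487.3 244.5  33.2]
190 [484.  244.9  33.2]
194 [481.  245.3  34.4]
198 [477.9 245.6  35.4]
202 [474.8 246.   36.4]
206 [471.8 246.3  37.4]
210 [466.2 247.4  31.7]
214 [461.1 248.4  27.7]
t 16.42 pos [478.4 228.  316.7] rpy [ 1.7991e+02  7.0000e-02 -6.4500e+00] F [-0.2  0.  -0.6] gap 0.1
txyz [ 0.107  0.847 -0.087] axyz [0.002 0.001 0.001]
```

View pics/w12.png

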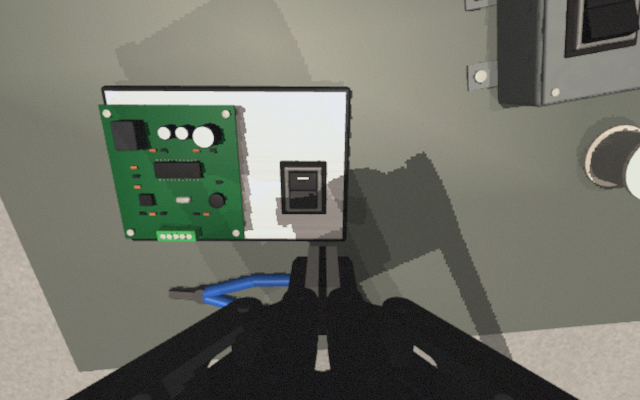

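View pics/top1.png

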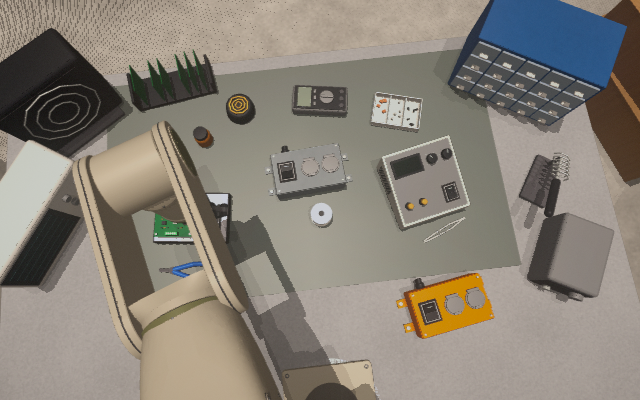

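All three are on: the jig's ON half is flat at 33 mm and its OFF half rises to 37 mm. In the top view the bystanders are where they were. Last, a jig shift check, then hand in.

```bash
python3 - <<'E'
from h import *
s=snap('wrist','w13')
frame(s,303,188,34,29,70)
from bench import *
print(sense()["ft_force"],sense()["qd"]); print(hand_in())
E
```

```text
centre (484.0679931640625, 242.45684814453125) size (37.23414993286133, 45.33526611328125) ang 82.96292114257812
[ 0.20726494  0.37110914 -0.49619462] [-0.0573358   0.23746232 -0.21701123 -0.05377075  0.15129675  0.08789907]
the job is handed in; nothing more can be done
None
```

I switched on the main box, then the supply, then the jig, each with one press of the shut fingertips. I handed the job in at about 16.5 s with the arm raised clear of everything.

- **Rockers:** after each press, depth readings showed the ON half lying flat and the OFF half standing up. Flat heights were 65 mm above the bench on the main box, 5 mm above the supply's panel, and 33 mm above the bench on the jig. Each reads about 1 mm under the stated figure, as the flat surfaces did in the same pictures.
- **Press force:** each press peaked at 8 to 9 N, slightly more than the 2 to 4 N the rocker needs. I pressed until the gasket just began to take load, so that each rocker was surely at its stop.
- **Jig shift:** its switch frame measured within 0.3 mm and about 0.5° of where it was before the press, which is within measuring error.
- **Knobs and bystanders:** by eye, the knob pointers were unchanged in the picture taken after the supply press. The spool, tweezers, meter, tray, tip cleaner and flux jar looked unmoved in the final top view. The arm hid part of the jig and pliers in that view, but both looked undisturbed in the wrist picture.

No check failed or disagreed.

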